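# Sift the scroll beads in the bench riddle

## Task

Sift the mixed scroll beads: shake the riddle briskly from side to side by its handle, keeping it nearly level, until all four small beads have dropped into the box beneath, and only then tip it up so the three large beads roll out into the long tray on its far side. Lower the riddle back down level and let go. Do not touch the beads with the robot or disturb the other things on the table.

Things in the scene. Friction and masses are not known exactly. Their poses are not given: they have to be found in the camera images.
- stand: fixed wooden stand of the bench riddle, 320 x 300 mm; origin on the table under the centre of the catch box; x points from the handle side to the tray side, y to the left seen along x, z up
- catch (a point): centre of the floor of the open catch box under the riddle; inside x -80 to +80 mm, y -105 to +105 mm of it along the stand's axes, floor 6 mm over the table, wall tops 62 mm over the table
- tray (a point): centre of the floor of the open long tray on the riddle's far side; inside 132 mm along x and 284 mm along y, floor 6 mm over the table, far and end walls 70 mm high, the wall shared with the catch box 62 mm
- carriage (a joint): sideways slide of the riddle on the stand, m: 0 in the middle (start), positive along the stand's +y; stops at -0.027 and +0.027; stays where left, about 1 N of friction
- pan (a joint): tip angle of the riddle pan about its far edge, rad: 0 lying level, growing as the handle is raised, stop at 1.15; the 0.5 kg pan falls back level when let go. Large beads roll out over the sill between 0.3 and 0.9 rad
- floor (a point): centre of the riddle floor's upper face, 78 mm over the table. Pan 160 mm (x) by 192 mm (y), 45 mm walls, far side open but for a 2 mm sill. Floor: slats along x, 22 mm wide, at y -75, -25, 25, 75 mm, 28 mm slots between. Large beads sit in the slots; small ones on the slats, dished 0.4 mm: a slow push carries them along, brisk strokes (0.1 m/s or more, nearly to the stops) roll them off
- handle (a point): centre of the riddle's handle, a level round wooden bar 14 mm thick and 130 mm long, along the pan's y; 63 mm from its axis to the pan's near wall; two thin struts 60 mm either side of its centre. 100 mm over the table when level; moves and turns with the pan (axes as the stand's when level)
- hinge (a point): middle of the pan's hinge line (along the stand's y) under its far edge, 70 mm over the table; slides with the carriage; the handle lies 225 mm from it along -x and 30 mm up when level
- large0: large white ceramic bead, a ball 48 mm across, 65 to 110 g; origin at its centre; starts on the riddle
- large1: large white ceramic bead, a ball 48 mm across, 65 to 110 g; origin at its centre; starts on the riddle
- large2: large white ceramic bead, a ball 48 mm across, 65 to 110 g; origin at its centre; starts on the riddle
- small0: small white ceramic bead, a ball 20 mm across, 12 g; origin at its centre; starts on the riddle
- small1: small white ceramic bead, a ball 20 mm across, 12 g; origin at its centre; starts on the riddle
- small2: small white ceramic bead, a ball 20 mm across, 12 g; origin at its centre; starts on the riddle
- small3: small white ceramic bead, a ball 20 mm across, 12 g; origin at its centre; starts on the riddle
- inkstone: round dark inkstone bowl, 120 mm across, 32 mm high; bystander standing loose on the table; origin at the centre of its underside
- brushrest: notched wooden brush rest, 80 x 30 x 34 mm; bystander standing loose on the table; origin at the centre of its underside
- paperweight: dark wooden bar, 160 x 30 x 22 mm; bystander standing loose on the table; origin at the centre of its underside
- ink1: black ink bottle, 60 mm across, 150 mm high; bystander standing loose on the table; origin at the centre of its underside
- ink2: black ink bottle, 60 mm across, 150 mm high; bystander standing loose on the table; origin at the centre of its underside
- glue: yellow bottle, 56 mm across, 160 mm high; bystander standing loose on the table; origin at the centre of its underside

How it is judged:
By the outcome, as a careful person would: the job done as asked, in the order asked, and still so for the second after the job is handed in, with the robot touching nothing.
It also fails if it takes over 48 s, if anything falls off the work surface, if the arm or the gripper's body presses on something with over 40 N, if the wrist force passes 120 N, or if a joint passes its speed limit or range.

## Robot

A 6-joint arm with a two-finger parallel gripper is mounted at the origin on the work surface. World frame = base frame: x ahead of the robot, y to its left, z up, the work surface at z = 0. Lengths are in m, angles in rad, forces in N, time in s.
With the tool pointing down it reaches from about 0.375 to 0.925 m from the base axis. Payload 5.7 kg.
Tool frame: the origin (TCP) lies midway between the tips of the shut fingers; the grasp point (between the pads) lies 19 mm behind it; z points along the fingers, y is the line along which they close (so a half turn about z gives the same grasp; the last joint's range is limited). The gripper opens to 85 mm and grips with 20 to 120 N. Pads are 22 mm wide; open, the fingers measure 114 mm over their backs; the gripper's body (76 mm by 85 mm) begins 54 mm behind the grasp point. The pads swing forward as they close: fully open they stand 13 mm farther back than shut.
Start: joints at [1.031, 0.359, 1.51, -0, 1.272, -0.115], TCP at [0.247, 0.547, 0.231] pointing down, gripper open.
Joint ranges: [-2.97, 2.97], [-1.01, 2.36], [0.21, 2.38], [-0.96, 4.11], [0.2, 2.71], [-2.98, 2.98]. Speed limits (rad/s): [2.39, 2.39, 3.14, 3.14, 3.14, 3.14].

## Interface

Orientations are given as [roll, pitch, yaw] about the fixed x, y, z axes, in that order (R = Rz(yaw) Ry(pitch) Rx(roll)).
In Python, from rig import robot gives the robot as it stands.
- The arm moves only by the shell command python3 shift.py 'ROWS' [FORCE]. ROWS is a JSON list of rows, 1 to 20 of them, each of 5 numbers: dx, dy, dz in shares of 1 m (1.0 is 1 m), then a turn about the tool's z in shares of 360 degrees (1.0 is 360 degrees), then the finger opening in m; each row shifts and turns the commanded pose from where the row before left it, along the tool's axes as they then stand; what a row does not reach is not made up. A row lasts 1/10 s, in which the tool goes at most 0.05 m and 0.15 rad, less where a joint would pass 70% of its speed; a pose out of reach is approached as far as the arm can. The fingers move at their own pace and stop on an object; FORCE is the grip in N (left out, the last holds). Time passes only in rows, so rows that do not move let the fingers close. It prints the time, the measured TCP pose, the force, the opening and the grip force at its end. Input that does not fit is refused with a message, and nothing moves.
- robot.read_state(): the state, without advancing time (a new reading comes with each control period).
- robot.camera(name): name is "scene" or "top" or "wrist"; returns a dict with "pixels" (420x560x3 uint8, red, green, blue), "K" (3x3 intrinsics, pixels), "R" (3x3) and "t" (3): a world point X has camera coordinates R X + t. Camera axes: x right, y down, z forward; pixel columns grow to the right and rows downward; lengths in m; the calibration is good to about 2 mm. A picture is of the moment at which its call begins. There is no depth.
- robot.close_job(): hands the job in; it is judged then, once.
The state is a dict: "time_s": time; "q": joint angles; "qd": joint speeds; "effort": joint torques, N m; "tool_pos": TCP position; "tool_rot": TCP orientation; "wrist_force": force on the tool from outside, world axes, zero at the start; "torque": the same for the moment, N m; "opening": finger opening in m; "finger_force": force on a finger pad.
Only numpy, scipy, OpenCV 4.12 (cv2) and the standard library are available. Lean on these libraries where they do the work, as an engineer would, in place of code of your own. Each camera call takes 0.05 s, during which the arm holds its last target. There are 200 camera calls.

## Working session

There is one attempt and no reset: what is moved stays moved. The work goes in short steps, Python scripts to look and compute and a shell command to move; the robot and the scene stay as the last step left them, time stands still between calls to the robot, and variables do not carry over. Pictures are saved under pics/ and viewed, at most 10 in all, crops included, and the job is handed in when it is done.

```bash
ls; mkdir -p pics; python3 - <<'E'
from rig import robot
import cv2
for n in("scene","top"):
    c=robot.camera(n); cv2.imwrite(f"pics/{n}0.png",c["pixels"][:,:,::-1]); print(n,c["K"].tolist(),c["R"].tolist(),c["t"].tolist())
s=robot.read_state();print(s["time_s"],s["tool_pos"],s["tool_rot"],s["opening"])
E
```

```text
pics
rig.py
shift.py
scene [[435.97169346804293, 0.0, 284.03546847535387], [0.0, 435.97169346804293, 211.35090233567456], [0.0, 0.0, 1.0]] [[0.2972753633208241, 0.9547905329838262, 0.0015480590856879], [0.6411325381540142, -0.19841553556137712, -0.7413368625450129], [-0.707514259137343, 0.22137369620700809, -0.6711313282398489]] [-0.16736075392686192, -0.28241744376817396, 1.3705651286637541]
top [[401.37324609450707, 0.0, 273.5101008108098], [0.0, 401.37324609450707, 210.1353939208879], [0.0, 0.0, 1.0]] [[-0.008100455949345008, -0.9999665090089302, -0.001167678853951045], [-0.9980650207840404, 0.008157032423123363, -0.06164152098546428], [0.061648981344106873, 0.0006660949942443751, -0.998097670279163]] [0.019489357814609688, 0.529580773188615, 0.9150975787248761]
0.1 [0.24695023 0.54612683 0.23051766] [-3.13989604e+00 -1.93668231e-04  2.71682682e+00] 0.0854613430689518
```

View pics/scene0.png

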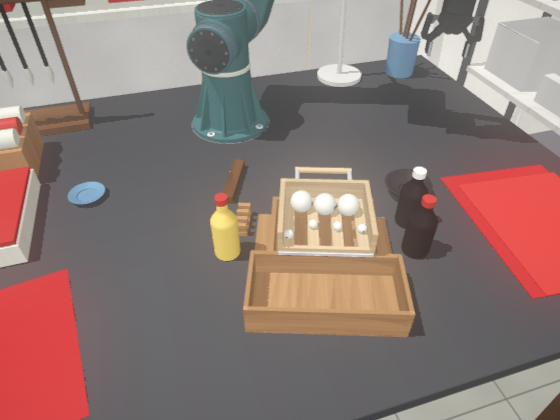

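View pics/top0.png

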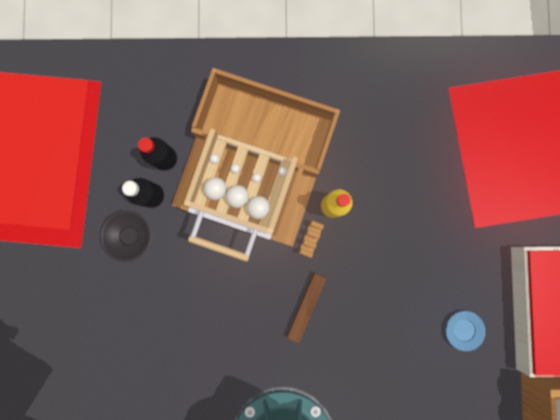

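The scene view shows the handle bar at about (296–351, 170), the large beads at (302,201), (325,204) and (348,205), and the small ones near row 230. In the top view the handle runs from (191,240) to (249,257). I'll enlarge both.

```bash
python3 - <<'E'
import cv2,numpy as np
a=cv2.imread("pics/top0.png")[120:270,170:330]; b=cv2.imread("pics/scene0.png")[155:265,265:395]
cv2.imwrite("pics/c.png",np.hstack([cv2.resize(a[:, :130],(390,450),interpolation=2),cv2.resize(b,(390,330),interpolation=2).copy() if 0 else cv2.copyMakeBorder(cv2.resize(b,(390,330),interpolation=2),0,120,0,0,0)]))
E
```

```text
(no output)
```

View pics/c.png

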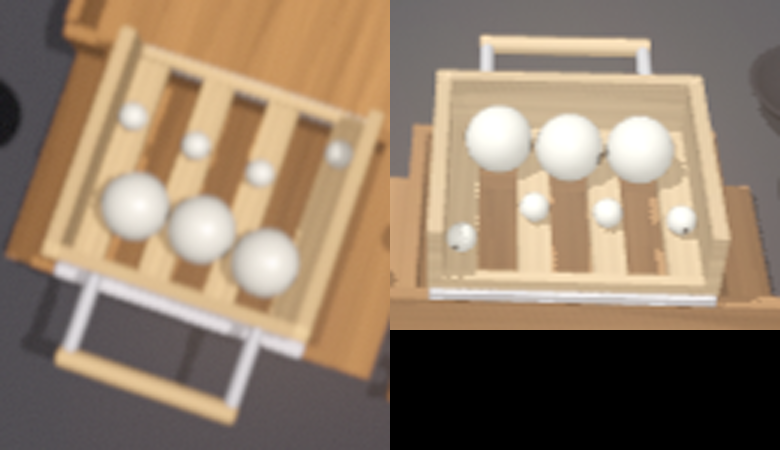

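The crop shows one small bead on each slat and the large beads in the slots at the handle end. The handle ends are at top (190,239) and (247.7,258.3), and at scene (351.3,170.3) and (295.7,169.7).

```bash
cat > h.py <<'E'
import numpy as np,cv2
from rig import robot
def P(c): return np.array(c["K"])@np.c_[np.array(c["R"]),np.array(c["t"])]
def tri(A,a,B,b):
    X=cv2.triangulatePoints(A,B,np.array(a,float),np.array(b,float)); X=X[:3]/X[3]
    return X[:,0]
E
python3 - <<'E'
from h import *
T=P(robot.camera("top"));S=P(robot.camera("scene"))
cr=lambda x,y:(170+x/3,120+y/3); cs=lambda x,y:(265+(x-390)/3,155+y/3)
pts={"hL":(cr(60,357),cs(649,46)),"hR":(cr(233,415),cs(482,44)),"big1":(cr(202,230),cs(569,147)),"big_l":(cr(134,207),cs(641,149)),"big_r":(cr(264,262),cs(498,138)),"nearL top":(cr(53,248),cs(701,78)),"nearR":(cr(305,340),cs(441,74)),
"s1":(cr(197,145),cs(607,213)),"s3":(cr(339,153),cs(461,237))}
R={k:tri(T,a,S,b) for k,(a,b) in pts.items()}
for k,v in R.items(): print(k,v.round(4))
d=R["hL"]-R["hR"];print(np.linalg.norm(d),"y-axis yaw",np.arctan2(-d[0],d[1]), "mid",(R["hL"]+R["hR"])/2)
d=R["nearL top"]-R["nearR"];print(np.linalg.norm(d),np.arctan2(-d[0],d[1]))
s=robot.read_state();print(s["time_s"],s["q"],s["tool_pos"],s["tool_rot"])
E
```

```text
hL [0.4658 0.193  0.0991]
hR [0.4239 0.071  0.0982]
big1 [0.5545 0.0929 0.095 ]
big_l [0.5714 0.1413 0.0946]
big_r [0.5311 0.0481 0.0956]
nearL top [0.5415 0.1954 0.1235]
nearR [0.4761 0.0208 0.1191]
s1 [0.617  0.0971 0.0858]
s3 [ 0.61   -0.0055  0.0864]
0.12905889839941262 y-axis yaw -0.330514560252769 mid [0.44483365 0.13201094 0.09865145]
0.18657365098716736 -0.35865349802475915
0.2 [ 1.03090097e+00  3.59238438e-01  1.51102414e+00 -1.23036156e-05
  1.27248946e+00 -1.15088781e-01] [0.24707456 0.54630671 0.2307677 ] [-3.14043960e+00 -1.21458514e-04  2.71678964e+00]
```

The rows are not in the units I measure in: turns go in shares of 360 degrees. I convert before sending: 0.148 rad / 6.2832 = 0.0236.

```bash
python3 shift.py '[[-0.0351, -0.0296, 0, 0, 0.085], [-0.0351, -0.0296, 0, 0, 0.085], [-0.0351, -0.0296, 0, 0, 0.085], [-0.0351, -0.0296, 0, 0, 0.085], [-0.0351, -0.0296, 0, 0, 0.085], [-0.0351, -0.0296, 0, 0, 0.085], [-0.0351, -0.0296, 0, 0, 0.085], [-0.0351, -0.0296, 0, 0, 0.085], [-0.0351, -0.0296, 0, 0, 0.085], [-0.0351, -0.0296, 0, 0, 0.085]]' 30 && python3 shift.py '[[0, 0, 0, 0.0236, 0.05], [0, 0, 0, 0.0236, 0.05], [0, 0, 0, 0.0236, 0.05], [0, 0, 0, 0.0236, 0.05], [0, 0, 0, 0.0236, 0.05], [0, 0, 0, 0.0236, 0.05], [0, 0, 0, 0.0236, 0.05], [0, 0, 0, 0.0236, 0.05], [0, 0, 0, 0.0236, 0.05], [0, 0, 0, 0.0236, 0.05], [0, 0, 0, 0, 0.05]]'
python3 - <<'E'
from h import *
s=robot.read_state();print(s["time_s"],s["q"],s["tool_pos"],s["tool_rot"],s["opening"])
c=robot.camera("wrist");cv2.imwrite("pics/w1.png",c["pixels"][:,:,::-1])
psi=-0.335
for y in(-.065,.065):
    X=np.array([.4448-np.sin(psi)*y,.132+np.cos(psi)*y,.1,1]);p=P(c)@X;print(p[:2]/p[2])
E
```

```text
time_s: 1.2
tool_pos: [0.4455, 0.1305, 0.2314]
tool_rot: [3.141, 0.0, 2.717]
wrist_force: [1.2, 0.1, -0.4]
opening: 0.0848
finger_force: 0.0
time_s: 2.3
tool_pos: [0.4449, 0.1323, 0.2312]
tool_rot: [-3.141, 0.0, 1.235]
wrist_force: [0.4, -0.5, -0.4]
opening: 0.05
finger_force: 0.0
2.3 [ 1.40054450e-01  1.62024880e-01  1.79057972e+00 -9.63725357e-05
  1.18927293e+00  4.75394462e-01] [0.44493808 0.13227387 0.2312165 ] [-3.14138030e+00  2.09900255e-04  1.23549223e+00] 0.050049630838137016
[276.80487339 268.11608293]
[276.61403953 131.09300839]
```

View pics/w1.png

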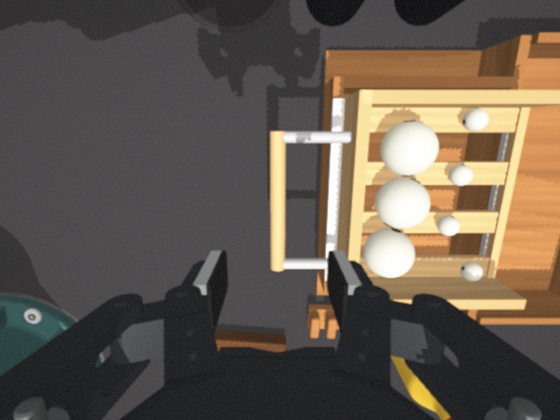

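The wrist view shows the bar vertical at column 278, rows 131–271. That is within 1–2 px of the prediction and centred between the fingers. Next: descend and grip.

```bash
python3 shift.py '[[0, 0.001, 0.03, 0, 0.05], [0, 0, 0.03, 0, 0.05], [0, 0, 0.03, 0, 0.05], [0, 0, 0.03, 0, 0.05], [0, 0, 0.03, 0, 0.05], [0, 0, 0, 0, 0.05], [0, 0, 0, 0, 0.0], [0, 0, 0, 0, 0], [0, 0, 0, 0, 0], [0, 0, 0, 0, 0], [0, 0, 0, 0, 0], [0, 0, 0, 0, 0]]' 35
```

```text
time_s: 3.55
tool_pos: [0.4456, 0.1323, 0.0827]
tool_rot: [-3.142, -0.001, 1.237]
wrist_force: [-5.1, 1.2, 7.8]
opening: 0.0127
finger_force: 34.4
```

```bash
python3 shift.py '[[0.024, 0, -0.0007, 0, 0], [-0.024, 0, 0, 0, 0], [-0.024, 0, 0, 0, 0], [0.024, 0, 0, 0, 0], [0.024, 0, 0, 0, 0], [-0.024, 0, 0, 0, 0], [-0.024, 0, 0, 0, 0], [0.024, 0, 0, 0, 0], [0.024, 0, 0, 0, 0], [-0.024, 0, 0, 0, 0], [-0.024, 0, 0, 0, 0], [0.024, 0, 0, 0, 0], [0.024, 0, 0, 0, 0], [-0.024, 0, 0, 0, 0], [-0.024, 0, 0, 0, 0], [0.024, 0, 0, 0, 0], [0, 0, 0, 0, 0], [0, 0, 0, 0, 0]]'
python3 - <<'E'
from h import *
a=robot.camera("top")["pixels"][120:270,170:330,::-1]; b=robot.camera("scene")["pixels"][155:265,265:395,::-1]
cv2.imwrite("pics/c2.png",np.hstack([cv2.resize(a[:, :130],(390,450),interpolation=2),cv2.copyMakeBorder(cv2.resize(b,(390,330),interpolation=2),0,120,0,0,0)]))
E
```

```text
time_s: 5.35
tool_pos: [0.4457, 0.1325, 0.0828]
tool_rot: [-3.141, -0.001, 1.237]
wrist_force: [-4.2, 2.7, 3.5]
opening: 0.0128
finger_force: 37.0
```

View pics/c2.png

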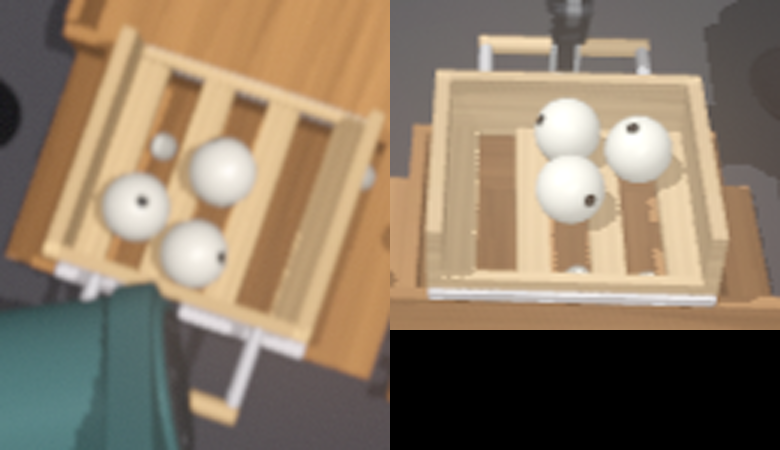

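The picture shows the large beads still on the pan, with one in a neighbouring slot. Small beads appear at top (162,146) and (367,178), and at scene (576,270) and (647,275). I'll work out where these lie.

```bash
cat >> h.py <<'E'
psi=-0.335; ex=np.array([np.cos(psi),np.sin(psi)]); ey=np.array([-np.sin(psi),np.cos(psi)])
O=np.array([.4452,.1322])+ (0.063+0.080+0.002)*ex   # catch centre
def ray(c,uv,z):
    R=np.array(c["R"]);t=np.array(c["t"]);d=R.T@np.linalg.solve(np.array(c["K"]),[*uv,1]);o=-R.T@t
    X=o+d*(z-o[2])/d[2]; v=X[:2]-O; return np.round([v@ex,v@ey],3)
cr=lambda x,y:(170+x/3,120+y/3); cs=lambda x,y:(265+(x-390)/3,155+y/3)
E
python3 - <<'E'
from h import *
c=robot.camera("top");S=robot.camera("scene")
for n,cam,p in(("A",c,cr(162,146)),("B",c,cr(367,178)),("C",S,cs(576,270)),("D",S,cs(647,275))):
    print(n,[ray(cam,p,z) for z in(.016,.072,.088)])
a=c["pixels"][90:250,200:340,::-1];cv2.imwrite("pics/c3.png",cv2.resize(a,(700,800)[:2],interpolation=2)[:600])
E
```

```text
A [array([0.028, 0.058]), array([0.022, 0.048]), array([0.02 , 0.046])]
B [array([ 0.056, -0.101]), array([ 0.047, -0.101]), array([ 0.045, -0.101])]
C [array([0.017, 0.008]), array([0.07 , 0.002]), array([0.085, 0.001])]
D [array([0.02, 0.06]), array([0.073, 0.049]), array([0.088, 0.047])]
```

View pics/c3.png

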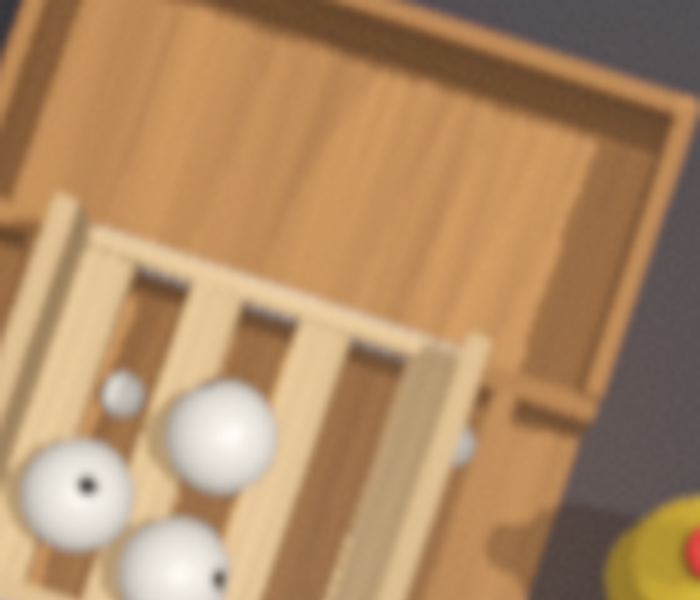

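Three small beads are in the box: A and D are the same bead at (25, 59) mm, C is at (17, 8), and B is against the −y wall. The fourth is hidden. I'll shake more and look from both end positions of the slide.

```bash
cat > look.py <<'E'
from h import *
import sys
a=robot.camera("top")["pixels"][150:240,180:275,::-1]; b=robot.camera("scene")["pixels"][170:265,270:395,::-1]
cv2.imwrite(sys.argv[1],np.vstack([cv2.resize(a,(380,300)),cv2.resize(b,(380,300))]))
E
python3 shift.py '[[0.024, 0, 0, 0, 0], [-0.024, 0, 0, 0, 0], [-0.024, 0, 0, 0, 0], [0.024, 0, 0, 0, 0], [0.024, 0, 0, 0, 0], [-0.024, 0, 0, 0, 0], [-0.024, 0, 0, 0, 0], [0.024, 0, 0, 0, 0], [0.024, 0, 0, 0, 0], [-0.024, 0, 0, 0, 0], [-0.024, 0, 0, 0, 0], [0.024, 0, 0, 0, 0], [0.024, 0, 0, 0, 0], [-0.024, 0, 0, 0, 0], [-0.024, 0, 0, 0, 0], [0.024, 0, 0, 0, 0], [0.024, 0, 0, 0, 0], [0, 0, 0, 0, 0], [0, 0, 0, 0, 0]]'
python3 look.py pics/l1.png
python3 shift.py '[[-0.024, 0, 0, 0, 0], [-0.024, 0, 0, 0, 0], [0, 0, 0, 0, 0], [0, 0, 0, 0, 0], [0, 0, 0, 0, 0]]'
python3 look.py pics/l2.png; python3 -c "
import cv2,numpy as np
cv2.imwrite('pics/l.png',np.hstack([cv2.imread('pics/l1.png'),cv2.imread('pics/l2.png')]))"
```

```text
time_s: 7.45
tool_pos: [0.4537, 0.1554, 0.0827]
tool_rot: [-3.141, -0.001, 1.238]
wrist_force: [-4.2, 2.3, 7.8]
opening: 0.0128
finger_force: 37.9
time_s: 8.05
tool_pos: [0.4374, 0.109, 0.0827]
tool_rot: [-3.141, 0.0, 1.237]
wrist_force: [-5.2, 0.8, 7.4]
opening: 0.0126
finger_force: 37.9
```

View pics/l.png

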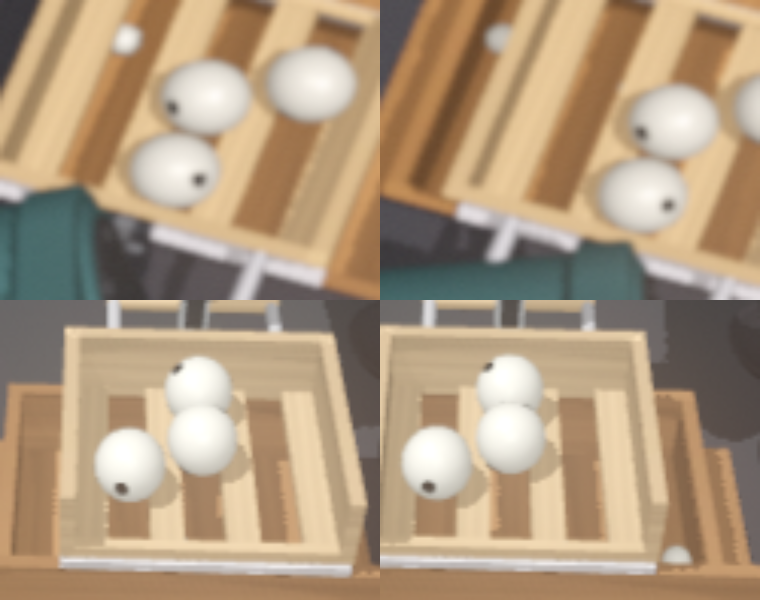

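The pan appears clear of small beads from both ends: only the three large beads show. I'll do one more count with the wrist camera plus full-frame top views from both ends.

```bash
cat > look2.py <<'E'
from h import *
import sys
w=robot.camera("wrist")["pixels"][:,:,::-1]; a=robot.camera("top")["pixels"][65:245,170:345,::-1]
cv2.imwrite(sys.argv[1],np.vstack([cv2.resize(w,(400,300)),cv2.resize(a,(400,300))]))
E
python3 look2.py pics/m1.png
python3 shift.py '[[0.024, 0, 0, 0, 0], [0.024, 0, 0, 0, 0], [-0.024, 0, 0, 0, 0], [-0.024, 0, 0, 0, 0], [0.024, 0, 0, 0, 0], [0.024, 0, 0, 0, 0], [-0.024, 0, 0, 0, 0], [-0.024, 0, 0, 0, 0], [0.024, 0, 0, 0, 0], [0.024, 0, 0, 0, 0], [0, 0, 0, 0, 0], [0, 0, 0, 0, 0], [0, 0, 0, 0, 0]]'
python3 look2.py pics/m2.png; python3 -c "
import cv2,numpy as np
cv2.imwrite('pics/m.png',np.hstack([cv2.imread('pics/m1.png'),cv2.imread('pics/m2.png')]))"
```

```text
time_s: 9.55
tool_pos: [0.4536, 0.1551, 0.0828]
tool_rot: [-3.141, -0.0, 1.237]
wrist_force: [-5.0, 1.8, 6.5]
opening: 0.0123
finger_force: 38.1
```

View pics/m.png

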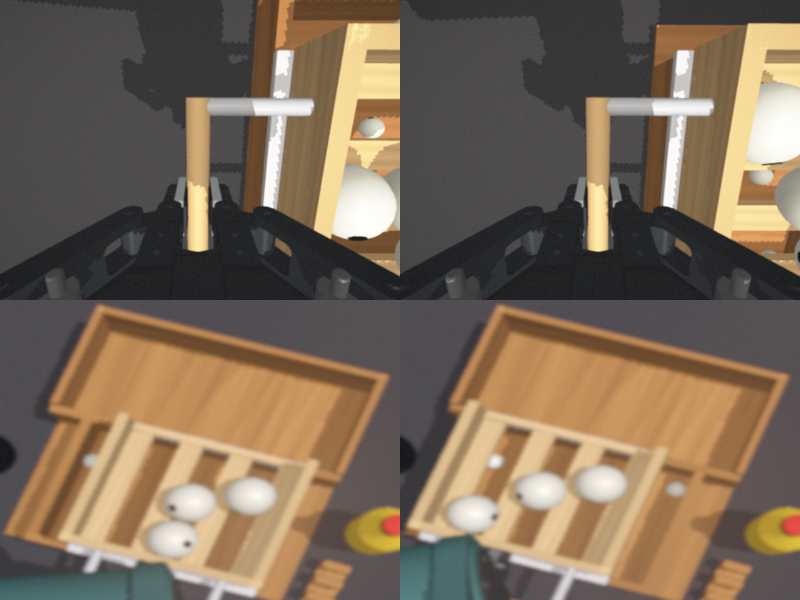

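The wrist views show a small bead at (521,179) and then (507,249) full-resolution. Top shows two in the box at its sides. I'll check whether the wrist bead is fixed in the world (box) or moving with the pan.

```bash
python3 - <<'E'
from h import *
c=robot.camera("wrist"); off=np.array([.4536-.4374,.1551-.109])
import copy
c1=copy.deepcopy(c); C=-np.array(c["R"]).T@np.array(c["t"]); C[:2]-=off; c1["t"]=-np.array(c["R"])@C
for z in(.016,.088): print(z,"first",ray(c1,(520.8,179.2),z),"second",ray(c,(506.8,249),z))
t=robot.camera("top")
k=lambda x,y:(170+x*175/400,65+(y-300)*.6)
for n,p in(("L1",k(91,461)),("L2",k(95,461)),("R",k(276,490))): print(n,ray(t,p,.016))
E
```

```text
0.016 first [0.024 0.009] second [0.025 0.006]
0.088 first [-0.034  0.02 ] second [-0.034  0.035]
L1 [0.033 0.095]
L2 [0.035 0.091]
R [ 0.055 -0.097]
```

Fixed in the world, so it is in the box. If A at y = 59 is still visible with the pan centred, then L (y = 93) is the fourth bead.

```bash
python3 shift.py '[[-0.012, 0, 0, 0, 0], [-0.012, 0, 0, 0, 0], [0, 0, 0, 0, 0], [0, 0, 0, 0, 0], [0, 0, 0, 0, 0]]'
python3 look.py pics/n1.png;  python3 shift.py '[[0.012, 0, 0, 0, 0], [0, 0, 0, 0, 0], [0, 0, 0, 0, 0]]'
python3 look.py pics/n2.png; python3 -c "
import cv2,numpy as np
cv2.imwrite('pics/n.png',np.hstack([cv2.imread('pics/n1.png'),cv2.imread('pics/n2.png')]))"
```

```text
time_s: 10.25
tool_pos: [0.4454, 0.1317, 0.0827]
tool_rot: [-3.141, 0.0, 1.237]
wrist_force: [-4.5, 1.3, 7.2]
opening: 0.0127
finger_force: 38.1
time_s: 10.65
tool_pos: [0.4496, 0.1437, 0.0827]
tool_rot: [-3.141, -0.0, 1.237]
wrist_force: [-4.8, 3.2, 6.3]
opening: 0.0125
finger_force: 38.1
```

View pics/n.png

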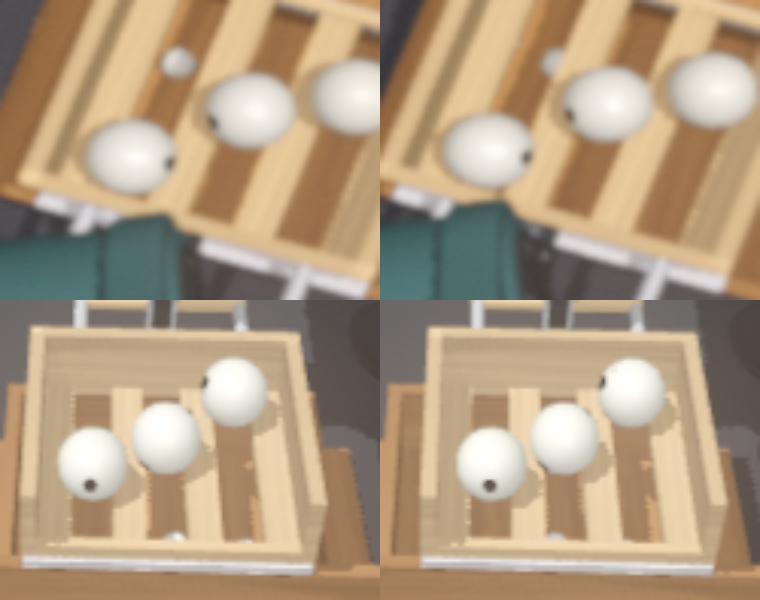

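Bead A is unchanged at y = 59, so with C (y = 8), L (y = 93) and B (y = −96) all four small beads are in the box. Only the large ones remain on the pan, so I'll tip it slowly along the arc.

```bash
python3 shift.py '[[-0.0015, 0.0018, -0.0112, 0, 0], [-0.0015, 0.0023, -0.0111, 0, 0], [-0.0015, 0.0029, -0.011, 0, 0], [-0.0015, 0.0034, -0.0108, 0, 0], [-0.0015, 0.004, -0.0107, 0, 0], [-0.0015, 0.0045, -0.0104, 0, 0], [-0.0015, 0.005, -0.0102, 0, 0], [-0.0015, 0.0055, -0.0099, 0, 0], [0, 0, 0, 0, 0], [0, 0, 0, 0, 0], [0, 0, 0, 0, 0], [0, 0, 0, 0, 0]]'
python3 shift.py '[[0, 0.006, -0.0096, 0, 0], [0, 0.0065, -0.0093, 0, 0], [0, 0.0069, -0.009, 0, 0], [0, 0.0074, -0.0085, 0, 0], [0, 0.0078, -0.0082, 0, 0], [0, 0.0082, -0.008, 0, 0], [0, 0, 0, 0, 0], [0, 0, 0, 0, 0], [0, 0, 0, 0, 0], [0, 0, 0, 0, 0], [0, 0, 0, 0, 0], [0, 0, 0, 0, 0]]'
python3 look2.py pics/o1.png; python3 - <<'E'
from h import *
cv2.imwrite("pics/o2.png",cv2.resize(robot.camera("scene")["pixels"][140:350,200:430,::-1],(400,365)))
a=cv2.imread("pics/o1.png");b=cv2.imread("pics/o2.png")
cv2.imwrite("pics/o.png",np.hstack([a[235:],b]))
E
```

```text
time_s: 11.95
tool_pos: [0.4718, 0.1224, 0.168]
tool_rot: [-3.138, 0.001, 1.237]
wrist_force: [-8.1, 4.1, 1.7]
opening: 0.0125
finger_force: 35.7
time_s: 13.15
tool_pos: [0.5104, 0.1092, 0.2217]
tool_rot: [-3.135, 0.0, 1.237]
wrist_force: [-15.1, 5.8, 14.3]
opening: 0.0127
finger_force: 35.7
```

View pics/o.png

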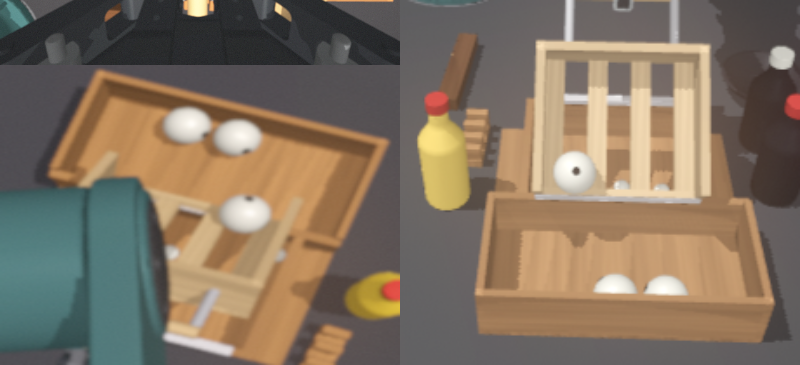

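Two large beads are in the tray, and the third sits at the sill end of its slot, around scene crop (575,172). I'll tip further and then locate it by code.

```bash
python3 shift.py '[[0, 0.0086, -0.0074, 0, 0], [0, 0.009, -0.007, 0, 0], [0, 0.0093, -0.0066, 0, 0], [0, 0.0096, -0.006, 0, 0], [0, 0, 0, 0, 0], [0, 0, 0, 0, 0], [0, 0, 0, 0, 0], [0, 0, 0, 0, 0], [0, 0, 0, 0, 0], [0, 0, 0, 0, 0]]'
cat > blobs.py <<'E'
from h import *
for n in("top","scene"):
    c=robot.camera(n);p=c["pixels"];hsv=cv2.cvtColor(p,cv2.COLOR_RGB2HSV)
    m=((hsv[...,1]<45)&(hsv[...,2]>120)).astype(np.uint8)
    x0,x1,y0,y1=(185,345,65,260) if n=="top" else (235,420,155,340)
    k=np.zeros_like(m);k[y0:y1,x0:x1]=m[y0:y1,x0:x1]
    _,_,st,ce=cv2.connectedComponentsWithStats(k)
    for s,q in zip(st[1:],ce[1:]):
        if s[4]>8: print(n,q.round(1),s[:5].tolist(),"z.016",ray(c,q,.016),"z.03",ray(c,q,.03),"z.09",ray(c,q,.09))
E
python3 blobs.py
```

```text
time_s: 14.3
tool_pos: [0.5484, 0.0967, 0.2507]
tool_rot: [3.14, -0.002, 1.237]
wrist_force: [-10.9, 3.7, 17.4]
opening: 0.0124
finger_force: 36.9
top [254.4  99.7] [247, 90, 15, 22, 220] z.016 [0.206 0.044] z.03 [0.202 0.042] z.09 [0.184 0.032]
top [273.4 107.7] [264, 98, 20, 21, 337] z.016 [ 0.202 -0.005] z.03 [ 0.198 -0.006] z.09 [ 0.18  -0.013]
top [295.7 115.5] [286, 106, 20, 21, 331] z.016 [ 0.202 -0.061] z.03 [ 0.197 -0.061] z.09 [ 0.179 -0.064]
top [274.9 159.2] [271, 158, 9, 4, 11] z.016 [ 0.087 -0.047] z.03 [ 0.085 -0.048] z.09 [ 0.074 -0.052]
top [292.3 178.6] [291, 176, 4, 6, 15] z.016 [ 0.057 -0.1  ] z.03 [ 0.055 -0.101] z.09 [ 0.046 -0.101]
top [264.8 190.6] [260, 183, 10, 16, 84] z.016 [ 0.01  -0.049] z.03 [ 0.009 -0.05 ] z.09 [ 0.003 -0.053]
top [217.6 204.1] [216, 203, 4, 3, 9] z.016 [-0.055  0.045] z.03 [-0.056  0.043] z.09 [-0.057  0.033]
top [195.4 210.9] [188, 206, 17, 11, 104] z.016 [-0.087  0.088] z.03 [-0.087  0.086] z.09 [-0.086  0.073]
top [207.  220.5] [205, 219, 5, 4, 18] z.016 [-0.099  0.056] z.03 [-0.099  0.053] z.09 [-0.098  0.043]
top [219.1 220.3] [21
[... 849 characters left out ...]
4, 193, 15, 7, 100] z.016 [-0.147 -0.049] z.03 [-0.131 -0.049] z.09 [-0.06  -0.051]
scene [327.  246.2] [323, 243, 9, 7, 41] z.016 [0.021 0.008] z.03 [0.034 0.007] z.09 [0.09 0.  ]
scene [350.  247.7] [346, 246, 9, 4, 30] z.016 [0.023 0.058] z.03 [0.036 0.055] z.09 [0.093 0.045]
scene [325.9 254.5] [282, 253, 89, 4, 181] z.016 [0.045 0.005] z.03 [0.058 0.003] z.09 [ 0.112 -0.003]
scene [294.2 302.7] [282, 297, 25, 11, 206] z.016 [ 0.172 -0.061] z.03 [ 0.182 -0.061] z.09 [ 0.226 -0.062]
scene [323.7 303.6] [312, 298, 24, 11, 209] z.016 [ 0.172 -0.004] z.03 [ 0.182 -0.006] z.09 [ 0.226 -0.011]
scene [352.6 304.5] [340, 299, 25, 11, 213] z.016 [0.172 0.051] z.03 [0.183 0.049] z.09 [0.226 0.039]
```

All three large beads are in the tray (x ≈ 200 mm; y = +43, −5 and −61 mm). Next: lower the pan along the same arc.

```bash
python3 shift.py '[[0, -0.0096, 0.006, 0, 0], [0, -0.0093, 0.0066, 0, 0], [0, -0.009, 0.007, 0, 0], [0, -0.0086, 0.0074, 0, 0], [0, -0.0082, 0.008, 0, 0], [0, -0.0078, 0.0082, 0, 0], [0, -0.0074, 0.0085, 0, 0], [0, -0.0069, 0.009, 0, 0], [0, -0.0065, 0.0093, 0, 0], [0, -0.006, 0.0096, 0, 0]]'
python3 shift.py '[[0, -0.0055, 0.0099, 0, 0], [0, -0.005, 0.0102, 0, 0], [0, -0.0045, 0.0104, 0, 0], [0, -0.004, 0.0107, 0, 0], [0, -0.0034, 0.0108, 0, 0], [0, -0.0029, 0.011, 0, 0], [0, -0.0023, 0.0111, 0, 0], [0, -0.0018, 0.0112, 0, 0], [0, 0, 0, 0, 0], [0, 0, 0, 0, 0], [0, 0, 0, 0, 0]]'
```

```text
time_s: 15.4
tool_pos: [0.4737, 0.1225, 0.1686]
tool_rot: [3.14, -0.001, 1.237]
wrist_force: [-5.3, 2.5, 2.8]
opening: 0.0125
finger_force: 38.0
time_s: 16.5
tool_pos: [0.4458, 0.1316, 0.0828]
tool_rot: [-3.141, 0.001, 1.237]
wrist_force: [-5.1, 0.9, 0.3]
opening: 0.013
finger_force: 40.0
```

Back at level. I'll open to 50 mm, then retreat straight up.

```bash
python3 shift.py '[[0, 0, 0, 0, 0.045], [0, 0, 0, 0, 0.045], [0, 0, 0, 0, 0.045], [0, 0, 0, 0, 0.045], [0, 0, -0.01, 0, 0.045], [0, 0, -0.03, 0, 0.045], [0, 0, -0.03, 0, 0.045], [0, 0, -0.04, 0, 0.045], [0, -0.03, -0.03, 0, 0.045], [0, 0, 0, 0, 0.045], [0, 0, 0, 0, 0.045], [0, 0, 0, 0, 0.045]]'
python3 blobs.py | grep -v "z.016 \[-"; python3 - <<'E'
from h import *
import cv2
t=robot.camera("top")["pixels"].astype(int);o=cv2.imread("pics/top0.png")[:,:,::-1].astype(int)
d=(abs(t-o).sum(2)>90)
for n,(x0,x1,y0,y1) in dict(inkstone=(98,152,210,262),ink1=(118,178,130,170),ink2=(118,165,172,208),glue=(318,358,185,220),rest=(300,326,220,260),weight=(288,328,272,345),pan_handle=(186,260,205,262),pan=(186,300,130,210)).items(): print(n,d[y0:y1,x0:x1].sum(),(y1-y0)*(x1-x0))
c=robot.camera("wrist");g=cv2.cvtColor(c["pixels"],cv2.COLOR_RGB2HSV)
for y in(-.065,.065):
    p=P(c)@np.array([*(np.array([.4452,.1322])+ey*y),.1,1]);print(p[:2]/p[2])
E
```

```text
time_s: 17.7
tool_pos: [0.4177, 0.1416, 0.2215]
tool_rot: [-3.141, 0.001, 1.237]
wrist_force: [0.0, 0.2, -0.1]
opening: 0.0447
finger_force: 0.0
top [251.5 100.5] [242, 90, 20, 22, 338] z.016 [0.202 0.05 ] z.03 [0.198 0.048] z.09 [0.18  0.038]
top [273.4 107.7] [264, 98, 20, 21, 338] z.016 [ 0.202 -0.005] z.03 [ 0.198 -0.006] z.09 [ 0.18  -0.013]
top [295.8 115.6] [286, 106, 20, 21, 331] z.016 [ 0.202 -0.061] z.03 [ 0.197 -0.061] z.09 [ 0.179 -0.064]
top [224.1 168.4] [221, 165, 8, 8, 51] z.016 [0.029 0.058] z.03 [0.027 0.056] z.09 [0.02  0.045]
top [243.4 177. ] [240, 173, 8, 9, 51] z.016 [0.024 0.009] z.03 [0.022 0.007] z.09 [ 0.016 -0.   ]
top [292.7 178.9] [292, 177, 3, 5, 9] z.016 [ 0.057 -0.102] z.03 [ 0.055 -0.102] z.09 [ 0.046 -0.102]
scene [327.  244.6] [324, 244, 7, 2, 12] z.016 [0.016 0.008] z.03 [0.029 0.007] z.09 [0.086 0.   ]
scene [324.5 253.6] [277, 251, 96, 6, 375] z.016 [0.042 0.002] z.03 [0.055 0.001] z.09 [ 0.11  -0.005]
scene [294.2 302.7] [282, 297, 25, 11, 206] z.016 [ 0.172 -0.061] z.03 [ 0.182 -0.061] z.09 [ 0.226 -0.062]
scene [323.7 303.6] [312, 298, 24, 11, 209] z.016 [ 0.172 -0.004] z.03 [ 0.182 -0.006] z.09 [ 0.226 -0.011]
scene [352.6 304.5] [340, 299, 25, 11, 213] z.016 [0.172 0.051] z.03 [0.183 0.049] z.09 [0.226 0.039]
inkstone 214 2808
ink1 0 2400
ink2 0 1692
glue 0 1400
rest 0 1040
weight 0 2920
pan_handle 568 4218
pan 1175 9120
[307.79925556 272.18209747]
[311.9868163  130.23250054]
```

```bash
python3 - <<'E'
from h import *
for n,(x0,x1,y0,y1) in dict(top=(98,152,210,262),scene=(384,396,174,200)).items():
    t=robot.camera(n)["pixels"][:,:,::-1].copy();o=cv2.imread(f"pics/{n}0.png")
    r=cv2.matchTemplate(t[y0-8:y1+8,x0-8:x1+8],o[y0:y1,x0:x1],cv2.TM_CCOEFF_NORMED);print(n,cv2.minMaxLoc(r)[1::2])
    d=abs(t.astype(int)-o).sum(2)[y0:y1,x0:x1]>90; ys,xs=np.nonzero(d); 
    if len(xs): print(xs.min()+x0,xs.max()+x0,ys.min()+y0,ys.max()+y0,t[y0:y1,x0:x1][d].mean(0),o[y0:y1,x0:x1][d].mean(0))
robot.read_state()
E
```

```text
top (0.28108659386634827, (7, 6))
101 136 224 256 [47.34579439 45.5        48.85981308] [87.21962617 85.09813084 91.17757009]
scene (0.7270406484603882, (9, 9))
384 392 183 199 [71.88888889 75.33333333 84.77777778] [107.5        109.33333333 114.875     ]
```

The inkstone difference looks like the arm's shadow. I'll move the arm aside, which is clear at this height, and check again.

```bash
python3 shift.py '[[-0.03, 0, -0.02, 0, 0.045], [-0.04, 0, -0.02, 0, 0.045], [-0.04, 0, 0, 0, 0.045], [-0.04, 0, 0, 0, 0.045], [-0.04, 0, 0, 0, 0.045], [-0.03, 0, 0, 0, 0.045], [0, 0, 0, 0, 0.045], [0, 0, 0, 0, 0.045], [0, 0, 0, 0, 0.045]]'; python3 - <<'E'
from h import *
for n,(x0,x1,y0,y1) in dict(top=(98,152,210,262),scene=(384,396,174,200)).items():
    t=robot.camera(n)["pixels"][:,:,::-1].copy();o=cv2.imread(f"pics/{n}0.png")
    r=cv2.matchTemplate(t[y0-8:y1+8,x0-8:x1+8],o[y0:y1,x0:x1],cv2.TM_CCOEFF_NORMED);print(n,cv2.minMaxLoc(r)[1::2])
    print((abs(t.astype(int)-o).sum(2)[y0:y1,x0:x1]>90).sum())
    if n=="top": print("handle",(abs(t.astype(int)-o).sum(2)[236:262,186:255]>90).sum())
E
```

```text
time_s: 18.9
tool_pos: [0.3458, -0.0654, 0.2619]
tool_rot: [-3.141, -0.0, 1.237]
wrist_force: [-0.1, 0.5, 0.6]
opening: 0.0448
finger_force: 0.0
top (0.9387391805648804, (8, 8))
0
handle 62
scene (0.916410505771637, (9, 9))
7
```

The inkstone hasn't moved, and the handle is back where it started, so I'm handing the job in.

```bash
python3 -c "
from rig import robot
print(robot.close_job())"
```

```text
the job is handed in; nothing more can be done
None
```

I handed the job in at about 19 s. All four small beads went into the catch box before I tipped the pan. The three large beads are in the tray, the riddle is back level and released, and the camera checks show no bystander moved.

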